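# Lock the shaker platform with the nut that fits its stud

### The arm

A 6-joint arm with a two-finger parallel gripper is mounted at the origin on the work surface; the furniture and walls round the work are solid. World frame = base frame: x ahead of the robot, y to its left, z up, the work surface at z = 0. Lengths are in m, angles in rad, forces in N, time in s.
With the tool pointing down it reaches from about 0.275 to 0.725 m from the base axis. Payload 5.6 kg.
Tool frame: the origin (TCP) lies between the finger pads; the fingertips stand 8 mm ahead of it and the grasp point (between the pads) lies 11 mm behind it; z points along the fingers, y is the direction in which the jaws open and shut (so a half turn about z gives the same grasp; the last joint's range is limited). The gripper opens to 85 mm and grips with 20 to 120 N. Pads are 22 mm wide; open, the fingers measure 114 mm over their backs; the gripper's body (76 mm by 85 mm) begins 54 mm behind the grasp point. The pads swing forward as they close: fully open they stand 13 mm farther back than shut.
Start: joints at [1.495, 0.255, 0.108, 0, -1.424, -0.285], TCP at [0.194, 0.515, 0.239] pointing down, gripper open.
Joint ranges: [-2.95, 2.95], [-1.21, 1.97], [-1.09, 1.5], [-2.87, 1.71], [-2.94, -0.07], [-3.05, 3.05]. Speed limits (rad/s): [2.57, 2.57, 3.14, 3.14, 3.14, 3.14].

### API

Orientations are given as [roll, pitch, yaw] about the fixed x, y, z axes, in that order (R = Rz(yaw) Ry(pitch) Rx(roll)).
In Python, from cell import bot, imaging, nets gives the robot as it stands. The module is installed in compiled form; this text tells all that it offers.
- The arm moves only by the shell command python3 -m pendant 'ROWS' [FORCE]. ROWS is JSON, a list of rows, each an object of numbers: "hand": the finger opening in mm, from 0 to 85.4; "x", "y", "z": the shift along the tool's x, y, z in mm; "yaw": the turn about the tool's z in degrees. A call has exactly 5 rows; each row is the pose to reach, as a shift and turn from the pose measured when the call began, along the tool's axes at that moment; what a row does not reach only later rows make up. A row lasts 1/10 s, in which the tool goes at most 50 mm and 8.59 degrees, less where a joint would pass 70% of its speed; a pose out of reach is approached as far as the arm can. A call with a gripper value outside its range is refused whole. The fingers move at their own pace and stop on an object; FORCE is the grip in N (left out, the last holds). Time passes only in rows, so rows that repeat a pose let the fingers close, or fill a call up. It gives the time, the measured TCP pose, the force and the opening at its end, in the units of the state.
- bot.get_obs(): the state, without advancing time (a new reading comes with each control period).
- imaging.capture(name): name is "scene" or "top" or "wrist"; returns (picture, depth): 400x640x3 uint8, blue, green, red; 400x640 float32, m along the optical axis (not along the pixel's ray), 0 where there is no reading.
- imaging.camera_info(name): a dict with "fx", "fy", "cx", "cy" (pixels), "origin" and "rotation" of the camera in the world; the wrist camera has in their place "T_tool_cam" (4x4, takes a point from camera to tool coordinates, whose origin is the TCP and whose axes are the flange's). Camera axes: x right, y down, z forward; pixel columns grow to the right and rows downward; lengths in m; the calibration is good to about 2 mm. The wrist camera is an equidistant fisheye: a pixel r from the principal point sees the ray r / f radians off the axis. A picture is of the moment at which its call begins: read the wrist's pose just before it. camera_info takes no time and is no camera call.
- bot.close_job(): hands the job in, once; it reports no verdict.
Trained networks look in the newest picture that a camera, given by its name, has taken for a name from the list of things; names that differ only in an ending like _2 or _b are one class to them, and where a whole thing is asked for, a point or a joint stands for the part that bears it (a point fixed in the world has none). Each returns a list of dicts, best first, with "p" (0 to 1); they miss things now and then, are a little off and sometimes report something else, mostly with a low value. They report only what shows in the picture. A call takes as long as a camera call.
- nets.regions_of(camera, query): "pixels" (400x640 bool, what is visible of it) and "location" ([column, row] in pixels, amid what is visible of it).
- nets.mark_of(camera, query): "location" ([column, row] in pixels: a listed point, or the origin of a listed thing).
The state is a dict: "t": time; "joints": joint angles; "qd": joint speeds; "effort": joint torques, N m; "ee_pos": TCP position; "tool_rot": TCP orientation; "force": force on the tool from outside, world axes, zero at the start; "torque": the same for the moment, N m; "opening": finger opening in m.
Only numpy, scipy, OpenCV 4.12 (cv2) and the standard library are available. Lean on these libraries where they do the work, as an engineer would, in place of code of your own. Each camera call takes 0.05 s, during which the arm holds its last target. There are 200 camera calls.

### The job

Lock the platform of the bench shaker: of the three hand nuts on the table, choose the one that fits over the T-shaped stud in the middle of the platform and will hold on it. Lower it over the stud until it sits flat on the steel seat, give it a quarter turn (either way) so that it can no longer be lifted off, and let go.

Things in the scene. Friction and masses are not known exactly. Their poses are not given: they have to be found in the camera images.
- stud (a point): Fixed steel T-stud of the bench shaker (white box, flat platform 180x210 mm, 67 mm above the table). This point: centre of the top of the round steel seat (54 mm across, 10 mm high, top 76 mm above the table) at its foot; z up. A 9 mm round post carries a round cross bar, 36 mm long, 9 mm thick, round ends, along this point's x axis; underside 13 mm, top 22 mm above this point.
- nut_long_slot: The nut that fits: grey upright knurled round collar 58 mm across, 34 high, open top (bore 48), about 0.12 kg. Its 8 mm floor has a slot right through, 44x16 mm, centred, along the nut's x axis. Slot along the bar: it goes down to the seat; turned a quarter, the bar holds it (5 mm play upwards). Turns freely both ways, no stops, stays where left. Origin: centre of underside, z up.
- nut_short_slot: Outside the same as the other nuts (58 mm across, 34 mm high), but the slot in its floor is short, 26 x 16 mm along its x axis: it does not pass over the cross bar. Origin: centre of the underside, z up.
- nut_open_ring: Outside the same as the other nuts (58 mm across, 34 mm high), but an open ring with no floor, bore 48 mm: it drops over the stud but can always be lifted off again. Origin: centre of the underside, z up.

How it is judged:
By the outcome, as a careful person would: the job done as asked, in the order asked, and still so for the second after the job is handed in, with the robot touching nothing.
It also fails if it takes over 42 s, if anything falls off the work surface, if the arm or the gripper's body presses on something with over 40 N, if the wrist force passes 120 N, or if a joint passes its speed limit or range.

## Working session

There is one attempt and no reset: what is moved stays moved. The work goes in short steps, Python scripts to look and compute and a shell command to move; the robot and the scene stay as the last step left them, time stands still between calls to the robot, and variables do not carry over. Pictures are saved under pics/ and viewed, about 8 in all and at most 12, crops included, and the job is handed in when it is done.

```bash
mkdir -p pics
cat > h.py <<'E'
import numpy as np, cv2
from cell import bot, imaging, nets
from scipy.spatial.transform import Rotation as R
def world(name,pts,depth,plane=None):
    c=imaging.camera_info(name); o=np.array(c["origin"]); Rm=np.array(c["rotation"])
    out=[]
    for u,v in pts:
        r=np.array([(u-c["cx"])/c["fx"],(v-c["cy"])/c["fy"],1.])
        d=Rm@r
        if plane is not None: out.append(o+d*(plane-o[2])/d[2])
        else: out.append(o+d*depth[int(round(v)),int(round(u))])
    return np.array(out)
E
python3 - <<'E'
from h import *
o=bot.get_obs(); print({k:np.round(o[k],3) for k in("t","joints","ee_pos","tool_rot","force","opening")})
for n in("top","scene"):
    c=imaging.camera_info(n); print(n,np.round(c["origin"],3),np.round(c["rotation"],3).tolist(),c["fx"])
    p,d=imaging.capture(n); cv2.imwrite(f"pics/{n}1.png",p)
    for q in("nut_long_slot","nut_short_slot","nut_open_ring","stud"):
        for m in nets.mark_of(n,q)[:4]:
            print(n,q,round(m["p"],2),np.round(m["location"],1),np.round(world(n,[m["location"]],d),3), np.round(world(n,[m["location"]],d,0.076 if q=="stud" else 0.0),3))
E
```

```text
{'t': np.float64(0.0), 'joints': array([ 1.495,  0.256,  0.107, -0.   , -1.424, -0.285]), 'ee_pos': array([0.194, 0.514, 0.238]), 'tool_rot': array([ 3.14 , -0.   , -0.361]), 'force': array([0.599, 0.649, 0.118]), 'opening': np.float64(0.085)}
top [ 0.386 -0.076  0.927] [-3.08, 0.005, -1.558] 382.54944431466157Traceback (most recent call last):
  File "<stdin>", line 8, in <module>
  File "h.py", line 10, in world
    if plane is not None: out.append(o+d*(plane-o[2])/d[2])
                                                      ~^^^
IndexError: invalid index to scalar variable.
```

```bash
sed -i 's/Rm=np.array(c\["rotation"\])/Rm=R.from_euler("xyz",c["rotation"]).as_matrix()/' h.py
python3 - <<'E'
from h import *
ims=[]
for n in("top","scene"):
    p,d=imaging.capture(n); cv2.imwrite(f"pics/{n}1.png",p); ims.append(p)
    np.save(f"{n}_d.npy",d)
    for q in("nut_long_slot","nut_short_slot","nut_open_ring","stud"):
        for m in nets.mark_of(n,q)[:4]:
            print(n,q,round(m["p"],2),np.round(m["location"],1),np.round(world(n,[m["location"]],d),3), np.round(world(n,[m["location"]],d,0.076 if q=="stud" else 0.0),3))
cv2.imwrite("pics/a.png",cv2.resize(np.vstack(ims),(480*1,600)))
print(bot.get_obs()["t"])
E
```

```text
top nut_long_slot 0.77 [324.1 206.6] [[ 0.418 -0.09   0.001]] [[ 0.418 -0.09   0.   ]]
top nut_long_slot 0.53 [439.5 208.9] [[ 0.416 -0.369  0.   ]] [[ 0.416 -0.369  0.   ]]
top nut_short_slot 0.93 [376.7 192.9] [[ 0.453 -0.217 -0.001]] [[ 0.453 -0.217  0.   ]]
top nut_open_ring 0.58 [439.5 210.6] [[ 0.412 -0.368  0.002]] [[ 0.412 -0.369  0.   ]]
scene nut_long_slot 0.66 [331.3 215.9] [[ 0.394 -0.076  0.025]] [[ 0.415 -0.093  0.   ]]
scene nut_short_slot 0.78 [360.5 186.8] [[ 0.431 -0.2    0.031]] [[ 0.459 -0.229  0.   ]]
scene nut_open_ring 0.65 [405.9 175.1] [[ 0.406 -0.345  0.019]] [[ 0.423 -0.367  0.   ]]
scene nut_open_ring 0.54 [360.6 187.2] [[ 0.433 -0.203  0.027]] [[ 0.458 -0.228  0.   ]]
scene stud 0.92 [214.6 257.7] [[0.391 0.21  0.077]] [[0.392 0.21  0.076]]
0.6
```

View pics/top1.png

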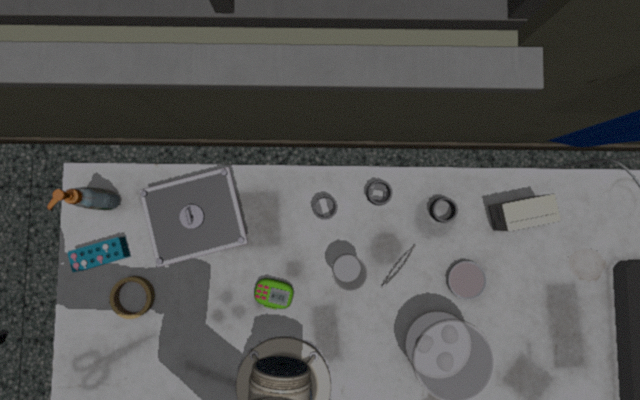

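Run:
```python
import cv2,numpy as np
s=cv2.imread("pics/scene1.png"); t=cv2.imread("pics/top1.png")
a=cv2.resize(t[175:240,300:465],(760,300),interpolation=cv2.INTER_CUBIC)
b=cv2.resize(s[150:250,300:440],(400,286),interpolation=cv2.INTER_CUBIC)
c=cv2.resize(t[160:270,135:255],(360,286),interpolation=cv2.INTER_CUBIC)
cv2.imwrite("pics/b.png",cv2.convertScaleAbs(np.vstack([a,np.hstack([b,c])]),alpha=1.6))
```

```text
(no output)
```

View pics/b.png

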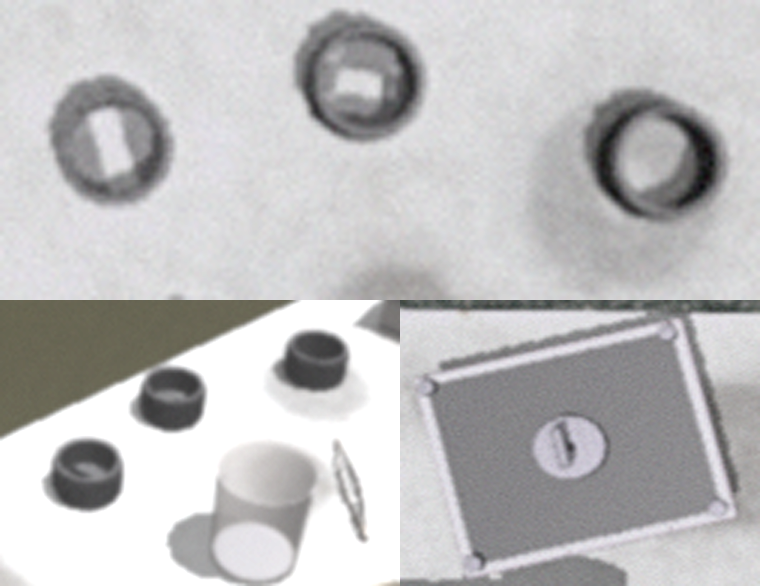

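View pics/scene1.png

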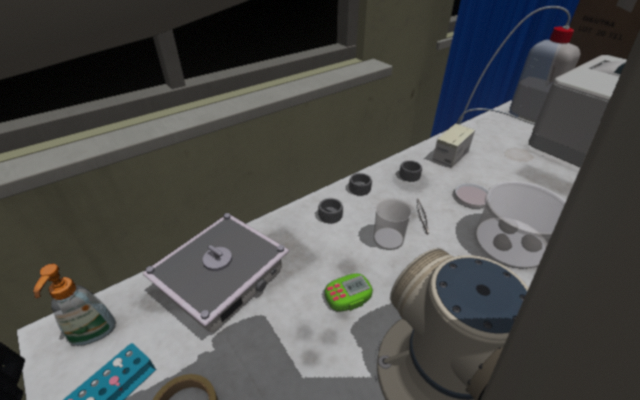

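```bash
cat > m.py <<'E'
from h import *
def cloud(n,d):
    vv,uu=np.mgrid[0:400,0:640]
    c=imaging.camera_info(n); o=np.array(c["origin"]); Rm=R.from_euler("xyz",c["rotation"]).as_matrix()
    ray=np.dstack([(uu-c["cx"])/c["fx"],(vv-c["cy"])/c["fy"],np.ones_like(uu)])
    W=o+(ray*d[...,None])@Rm.T; W[d==0]=np.nan
    return W
def proj(n,P):
    c=imaging.camera_info(n); Rm=R.from_euler("xyz",c["rotation"]).as_matrix()
    q=(np.atleast_2d(P)-np.array(c["origin"]))@Rm
    return np.c_[q[:,0]/q[:,2]*c["fx"]+c["cx"],q[:,1]/q[:,2]*c["fy"]+c["cy"]]
def pca(P):
    c=P.mean(0); w,v=np.linalg.eigh(np.cov((P-c).T)); return c,np.degrees(np.arctan2(v[1,1],v[0,1]))%180,np.sqrt(w)
E
python3 - <<'E'
from m import *
print("base,tcp px",proj("top",[[0,0,0],[.194,.514,.239]]).round(0).tolist(),proj("scene",[[0,0,0],[.194,.514,.239]]).round(0).tolist())
for n in("top","scene"):
    d=np.load(n+"_d.npy"); p=cv2.imread(f"pics/{n}1.png"); W=cloud(n,d); g=p.mean(2)
    # nut
    near=np.hypot(W[...,0]-.42,W[...,1]+.092)<.05
    rim=near&(W[...,2]>.027)
    e=W[rim]; 
    if len(e)>10:
        (cx,cy),r=cv2.minEnclosingCircle(e[:,:2].astype(np.float32)); print(n,"nut rim",len(e),np.round([cx,cy,r],4),"z",np.percentile(e[:,2],[50,95]).round(4))
    tb=W[(np.hypot(W[...,0]-.42,W[...,1]+.092)<.09)&~near]; print("table z",np.nanmedian(tb[:,2]).round(4))
    if n=="top":
        sl=(np.hypot(W[...,0]-cx,W[...,1]-cy)<.024)
        print("bright",np.percentile(g[sl],[10,50,90]))
        s=sl&(g>(np.percentile(g[sl],95)+np.percentile(g[sl],30))/2); q=W[s]; print("slot",s.sum(),pca(q[:,:2]),q[:,2].mean())
    near=np.hypot(W[...,0]-.392,W[...,1]-.21)<.05
    z=W[...,2]
    for lo,hi,t in((.0725,.082,"seat"),(.088,.11,"bar")):
        e=W[near&(z>lo)&(z<hi)]
        if len(e)>5:
            (cx,cy),r=cv2.minEnclosingCircle(e[:,:2].astype(np.float32)); print(n,t,len(e),np.round([cx,cy,r],4),"z",np.median(e[:,2]).round(4),*[np.round(v,4) for v in pca(e[:,:2])])
    pl=W[(np.hypot(W[...,0]-.392,W[...,1]-.21)<.07)&~near]; print("plat z",np.nanmedian(pl[:,2]).round(4))
E
```

```text
base,tcp px [[284.0, 383.0], [-16.0, 324.0]] [[444.0, 374.0], [-42.0, 426.0]]
top nut rim 174 [ 0.4176 -0.0905  0.0301] z [0.0337 0.0366]
table z 0.0004
bright [ 61.26666667  92.         139.06666667]
slot 93 (array([ 0.42143226, -0.08819603]), np.float64(17.39957431372261), array([0.00479538, 0.00969762])) 0.0011255954254300229
top seat 381 [0.3909 0.2064 0.0268] z 0.0767 [0.3907 0.2051] 108.5408 [0.014  0.0145]
top bar 69 [0.3914 0.2053 0.017 ] z 0.0974 [0.3909 0.2057] 15.1851 [0.0024 0.0098]
plat z 0.0675
scene nut rim 197 [ 0.4191 -0.091   0.0309] z [0.0327 0.0356]
table z 0.0008
scene seat 434 [0.3918 0.206  0.0277] z 0.0767 [0.388  0.2078] 66.6809 [0.0133 0.0143]
scene bar 79 [0.3898 0.2084 0.0167] z 0.0975 [0.3895 0.2067] 16.3452 [0.0025 0.0095]
plat z 0.0677
```

The left-hand nut at top-view pixel (324,206) has the long slot: centre (0.418, -0.091), slot yaw about 17°. The middle nut (377,193) has the short slot, and the right one (440,209) is the open ring. The stud is at (0.391, 0.206) with bar yaw about 16°, so the nut needs almost no turn before lowering. I'll move toward it now.

```bash
python3 -m pendant '[{"x":30,"y":34,"z":0,"yaw":0,"hand":85},{"x":60,"y":68,"z":0,"yaw":0,"hand":85},{"x":90,"y":103,"z":0,"yaw":0,"hand":85},{"x":120,"y":137,"z":0,"yaw":0,"hand":85},{"x":150,"y":172,"z":0,"yaw":0,"hand":85}]' 40 && python3 -m pendant '[{"x":30,"y":34,"z":0,"yaw":0,"hand":85},{"x":60,"y":68,"z":0,"yaw":0,"hand":85},{"x":90,"y":103,"z":0,"yaw":0,"hand":85},{"x":120,"y":137,"z":10,"yaw":0,"hand":85},{"x":150,"y":172,"z":20,"yaw":0,"hand":85}]'
```

```text
t: 1.1
ee_pos: [0.274, 0.299, 0.2394]
tool_rot: [-3.141, -0.0, -0.36]
force: [1.0, -0.1, 0.9]
opening: 0.0846
t: 1.6
ee_pos: [0.3542, 0.0836, 0.2198]
tool_rot: [-3.139, -0.001, -0.359]
force: [1.2, 1.4, -0.5]
opening: 0.0852
```

```bash
python3 -m pendant '[{"x":30,"y":35,"z":10,"yaw":0,"hand":85},{"x":60,"y":70,"z":20,"yaw":0,"hand":85},{"x":90,"y":105,"z":40,"yaw":0,"hand":85},{"x":121,"y":141,"z":60,"yaw":0,"hand":85},{"x":121,"y":141,"z":80,"yaw":0,"hand":85}]'
python3 - <<'E'
from h import *
o=bot.get_obs(); print(o["t"],o["ee_pos"],o["tool_rot"],o["joints"].round(2) if hasattr(o["joints"],'round') else o["joints"])
p,d=imaging.capture("wrist"); cv2.imwrite("pics/w1.png",p); np.save("w1_d.npy",d)
c=imaging.camera_info("wrist"); T=np.array(c["T_tool_cam"]); print(T.round(3),c["fx"],c["cx"],c["cy"])
Rt=R.from_euler("xyz",o["tool_rot"]).as_matrix()
for q in("nut_long_slot","nut_short_slot","nut_open_ring"):
    for m in nets.mark_of("wrist",q)[:2]:
        u,v=m["location"]; a,b=(u-c["cx"])/c["fx"],(v-c["cy"])/c["fy"]; th=np.hypot(a,b); s=np.sin(th)/th if th else 1
        w=Rt@T[:3,:3]@np.array([a*s,b*s,np.cos(th)]); C=np.array(o["ee_pos"])+Rt@T[:3,3]
        print(q,round(m["p"],2),np.round([u,v]),(C+w*(0-C[2])/w[2]).round(4))
E
```

```text
t: 2.1
ee_pos: [0.419, -0.0951, 0.1388]
tool_rot: [-3.14, -0.002, -0.365]
force: [-0.7, 1.0, -0.7]
opening: 0.085
2.1 [ 0.41898755 -0.09509943  0.13880163] [-3.13980561e+00 -2.22992976e-03 -3.65488640e-01] [ 0.14  0.08 -0.37 -0.   -1.12  1.06]
[[ 0.001 -0.964 -0.266  0.066]
 [ 1.     0.001  0.     0.   ]
 [ 0.    -0.266  0.964 -0.134]
 [ 0.     0.     0.     1.   ]] 309.70691628693146 318.01790234317036 202.2834652025519
nut_long_slot 0.61 [317. 197.] [ 0.4152 -0.0931  0.    ]
nut_short_slot 0.92 [434. 114.] [ 0.4504 -0.2203  0.    ]
nut_open_ring 0.78 [557. 114.] [ 0.4113 -0.3701  0.    ]
```

View pics/w1.png

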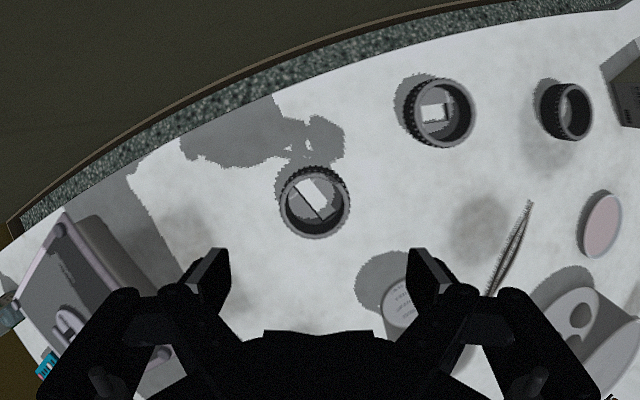

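The wrist view shows the long-slot nut at (315,203), with a slot right across its floor. The short-slot nut is at (440,113) and the ring at (566,110). I'll measure the nut again from this view, using the saved data.

```bash
cat >> m.py <<'E'
def wcloud(d,pos,rot):
    c=imaging.camera_info("wrist"); T=np.array(c["T_tool_cam"]); Rt=R.from_euler("xyz",rot).as_matrix()
    vv,uu=np.mgrid[0:400,0:640]; a,b=(uu-c["cx"])/c["fx"],(vv-c["cy"])/c["fy"]; th=np.hypot(a,b)+1e-9; s=np.tan(th)/th
    P=np.dstack([a*s,b*s,np.ones_like(a)])*d[...,None]
    W=(P@T[:3,:3].T+T[:3,3])@Rt.T+np.array(pos); W[d==0]=np.nan; return W
E
python3 - <<'E'
from m import *
W=wcloud(np.load("w1_d.npy"),[.41899,-.0951,.1388],[-3.1398,-.0022,-.3655]); g=cv2.imread("pics/w1.png").mean(2)
near=np.hypot(W[...,0]-.417,W[...,1]+.092)<.045
e=W[near&(W[...,2]>.028)]; (cx,cy),r=cv2.minEnclosingCircle(e[:,:2].astype(np.float32)); print("rim",len(e),cx,cy,r,np.median(e[:,2]))
i=np.hypot(W[...,0]-cx,W[...,1]-cy)<.024
fl=i&(W[...,2]<.012); s=fl&(W[...,2]<.004); print(np.percentile(W[fl][:,2],[5,25,50,75,95]).round(4),s.sum(),pca(W[s][:,:2]),cv2.minAreaRect(W[s][:,:2].astype(np.float32)*1000))
t=W[~near&(np.hypot(W[...,0]-.417,W[...,1]+.092)<.06)]; print("table",np.nanmedian(t[:,2]))
E
```

```text
rim 23775 0.41703101992607117 -0.09199732542037964 0.045062106102705 0.2178571909603358
[-0.0013 -0.0003  0.0066  0.0075  0.0083] 767 (array([ 0.41451846, -0.09072991]), np.float64(18.82199185538434), array([0.00450033, 0.01220362])) ((415.0494079589844, -90.97975158691406), (42.7137451171875, 15.9956636428833), 17.45795440673828)
table 0.18545471210683226
```

```bash
python3 -m pendant '[{"x":-4,"y":-3,"z":20,"yaw":0,"hand":85},{"x":-4,"y":-3,"z":45,"yaw":0,"hand":85},{"x":-4,"y":-3,"z":70,"yaw":0,"hand":85},{"x":-4,"y":-3,"z":80,"yaw":0,"hand":85},{"x":-4,"y":-3,"z":85,"yaw":0,"hand":85}]'
```

```text
t: 2.8
ee_pos: [0.416, -0.0856, 0.0555]
tool_rot: [-3.139, -0.002, -0.357]
force: [0.7, -0.3, 1.5]
opening: 0.0852
```

Run:
```python
from m import *
for k in range(3):
    o=bot.get_obs(); print(o["t"],np.round(o["ee_pos"],4),np.round(o["tool_rot"],4),np.round(o["qd"],3)); P=imaging.capture("wrist")
cv2.imwrite("pics/w2.png",P[0]); W=wcloud(P[1],o["ee_pos"],o["tool_rot"])
i=np.hypot(W[...,0]-.416,W[...,1]+.091)<.023; s=i&(W[...,2]<.004); print(s.sum(),cv2.minAreaRect(W[s][:,:2].astype(np.float32)*1000))
```

```text
2.8 [ 0.416  -0.0856  0.0555] [-3.1393e+00 -2.2000e-03 -3.5710e-01] [-0.01   0.058 -0.048  0.007  0.133  0.003]
2.85 [ 0.4159 -0.0857  0.0552] [-3.1393e+00 -2.0000e-03 -3.5760e-01] [-0.008 -0.013  0.015  0.002 -0.031  0.002]
2.9 [ 0.4162 -0.0859  0.0558] [-3.1391e+00 -2.5000e-03 -3.5780e-01] [-0.007 -0.012  0.014  0.004 -0.01   0.001]
1428 ((413.977294921875, -91.23866271972656), (40.911293029785156, 15.77934455871582), 17.596675872802734)
```

```bash
python3 -m pendant '[{"x":0,"y":5,"z":8,"yaw":0,"hand":85},{"x":0,"y":5,"z":20,"yaw":0,"hand":85},{"x":0,"y":5,"z":32,"yaw":0,"hand":85},{"x":0,"y":5,"z":40,"yaw":0,"hand":85},{"x":0,"y":5,"z":42,"yaw":0,"hand":85}]' && python3 -m pendant '[{"x":0,"y":0,"z":0,"yaw":0,"hand":80},{"x":0,"y":0,"z":0,"yaw":0,"hand":60},{"x":0,"y":0,"z":0,"yaw":0,"hand":50},{"x":0,"y":0,"z":0,"yaw":0,"hand":50},{"x":0,"y":0,"z":0,"yaw":0,"hand":50}]' 50
```

```text
t: 3.45
ee_pos: [0.4145, -0.0909, 0.0136]
tool_rot: [-3.139, -0.002, -0.358]
force: [-0.1, -0.5, 0.3]
opening: 0.0853
t: 3.95
ee_pos: [0.415, -0.0908, 0.0146]
tool_rot: [-3.139, -0.004, -0.358]
force: [-1.8, 0.9, 6.5]
opening: 0.0577
```

```bash
python3 -m pendant '[{"x":0,"y":0,"z":-15,"yaw":0,"hand":50},{"x":0,"y":0,"z":-40,"yaw":0,"hand":50},{"x":0,"y":0,"z":-75,"yaw":0,"hand":50},{"x":0,"y":0,"z":-110,"yaw":0,"hand":50},{"x":0,"y":0,"z":-135,"yaw":0,"hand":50}]'
python3 - <<'E'
from m import *
P=imaging.capture("wrist");o=bot.get_obs(); print(o["t"],np.round(o["ee_pos"],4),np.round(o["tool_rot"],4),o["opening"],o["force"])
cv2.imwrite("pics/w3.png",P[0]); np.save("w3_d.npy",P[1])
e=np.array([.391,.206])-o["ee_pos"][:2]; y=o["tool_rot"][2]; print(e, e[0]*np.cos(y)+e[1]*np.sin(y), e[0]*np.sin(y)-e[1]*np.cos(y))
E
```

```text
t: 4.45
ee_pos: [0.4149, -0.091, 0.1521]
tool_rot: [-3.138, -0.006, -0.358]
force: [0.1, -0.1, -1.7]
opening: 0.0573
4.5 [ 0.4171 -0.0914  0.1557] [-3.1364 -0.0124 -0.3571] 0.05736567536769578 [ 0.93447849 -1.34849029  2.39176434]
[-0.02605378  0.2973553 ] -0.1283427720716256 -0.26949416543394655
```

View pics/w3.png

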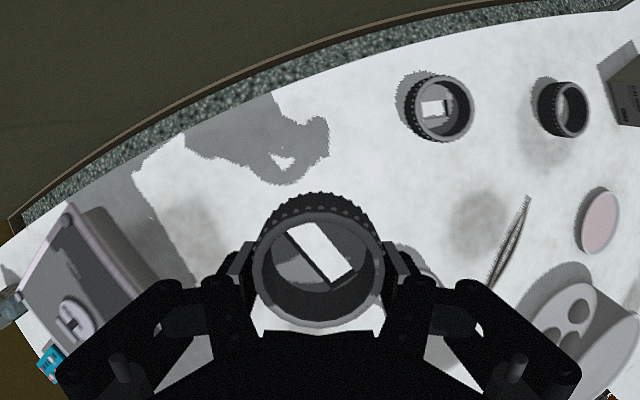

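The nut is held in the middle of the picture at (320,265), with its slot still along the yaw it had on the table. I'll carry it over to the stud.

```bash
python3 -m pendant '[{"x":-14,"y":-30,"z":0,"yaw":0,"hand":50},{"x":-32,"y":-68,"z":0,"yaw":0,"hand":50},{"x":-50,"y":-106,"z":0,"yaw":0,"hand":50},{"x":-68,"y":-144,"z":0,"yaw":0,"hand":50},{"x":-86,"y":-180,"z":0,"yaw":0,"hand":50}]' && python3 -m pendant '[{"x":-14,"y":-30,"z":0,"yaw":0,"hand":50},{"x":-28,"y":-58,"z":0,"yaw":0,"hand":50},{"x":-38,"y":-80,"z":0,"yaw":0,"hand":50},{"x":-42,"y":-89,"z":0,"yaw":0,"hand":50},{"x":-42,"y":-89,"z":0,"yaw":0,"hand":50}]'
python3 - <<'E'
from m import *
imaging.capture("top")
o=bot.get_obs(); P=imaging.capture("wrist"); np.save("w4_d.npy",P[1]); cv2.imwrite("pics/w4.png",P[0])
print(o["t"],np.round(o["ee_pos"],4),np.round(o["tool_rot"],4),o["opening"],np.round(o["qd"],3))
T,d=imaging.capture("top"); cv2.imwrite("pics/t4.png",T); S,ds=imaging.capture("scene"); cv2.imwrite("pics/s4.png",S)
W=wcloud(P[1],o["ee_pos"],o["tool_rot"]); D=np.load("w3_d.npy")
tz=o["ee_pos"][2]
# tool-relative: nut rim near TCP
z=W[...,2]; i=np.hypot(W[...,0]-o["ee_pos"][0],W[...,1]-o["ee_pos"][1])<.036
for lo in np.arange(-.02,.04,.005): print(round(lo,3),(i&(z>tz+lo)&(z<tz+lo+.005)).sum(),end="; ")
b=i&(z<.1); print("below",b.sum(),np.nanmedian(z[b]) if b.any() else "")
cv2.imwrite("pics/c4.png",np.vstack([cv2.resize(P[0][170:370,200:440],(720,600))]))
E
```

```text
t: 5.0
ee_pos: [0.3987, 0.109, 0.1557]
tool_rot: [-3.136, -0.012, -0.357]
force: [0.5, 0.0, -2.7]
opening: 0.057
t: 5.5
ee_pos: [0.3902, 0.2077, 0.1554]
tool_rot: [-3.136, -0.012, -0.355]
force: [0.3, -0.7, -2.6]
opening: 0.0573
5.55 [0.3902 0.2068 0.1554] [-3.1366 -0.012  -0.3563] 0.05748912534504804 [-0.022 -0.01  -0.009  0.001 -0.003  0.002]
-0.02 32; -0.015 382; -0.01 3569; -0.005 874; 0.0 1004; 0.005 1129; 0.01 1490; 0.015 4768; 0.02 442; 0.025 476; 0.03 642; 0.035 118; below 3474 0.06727307864324877
```

View pics/c4.png

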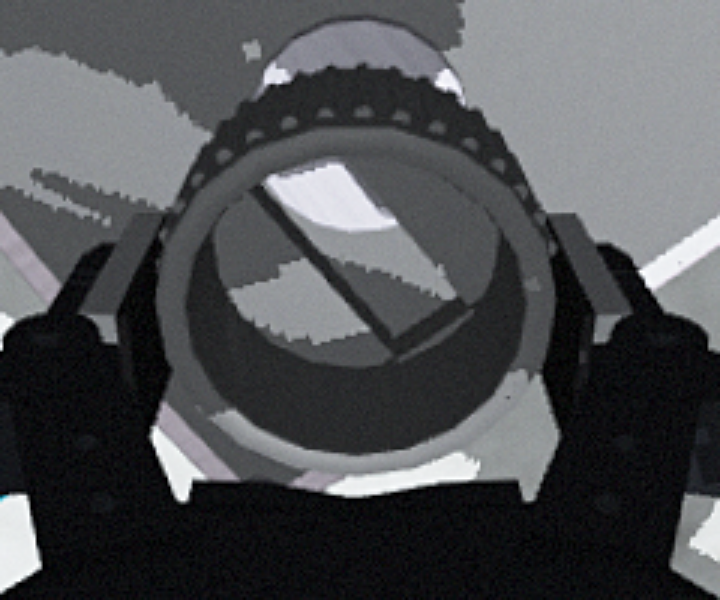

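```bash
cat > rel.py <<'E'
from m import *
from scipy.optimize import least_squares
def rel(d,pos,rot):
    W=wcloud(d,pos,rot); pos=np.array(pos); tz=pos[2]; z=W[...,2]
    c=imaging.camera_info("wrist"); T=np.array(c["T_tool_cam"]); C=pos+R.from_euler("xyz",rot).as_matrix()@T[:3,3]
    r=np.hypot(W[...,0]-pos[0],W[...,1]-pos[1])
    rim=W[(r<.034)&(abs(z-tz-.0185)<.004)][:,:2]
    f=lambda p:np.clip(np.hypot(*(rim-p).T)-.029,0,9)+np.clip(.024-np.hypot(*(rim-p).T),0,9)
    rc=least_squares(f,pos[:2]).x
    F=C+(W-C)*((tz-.0066-C[2])/(z-C[2]))[...,None]
    s=(np.hypot(F[...,0]-rc[0],F[...,1]-rc[1])<.0235)&(z<tz-.0085)
    m=cv2.morphologyEx(s.astype(np.uint8),cv2.MORPH_OPEN,np.ones((3,3)))>0
    print("rim c",rc.round(4),len(rim),"slot",m.sum(),cv2.minAreaRect(F[m][:,:2].astype(np.float32)*1000))
    se=(z>.0715)&(z<.081)&(np.hypot(W[...,0]-.391,W[...,1]-.206)<.04)
    b=se&~(cv2.erode(se.astype(np.uint8),np.ones((3,3)))>0)
    # outer edge: neighbours at platform level
    pl=cv2.dilate(((z>.062)&(z<.0705)).astype(np.uint8),np.ones((3,3)))>0
    e=W[b&pl][:,:2]
    if len(e)>8: 
        q=least_squares(lambda p:np.hypot(*(e-p).T)-.027,[.391,.206],loss="soft_l1",f_scale=.001); print("seat",len(e),q.x.round(4),np.abs(q.fun).mean().round(5))
E
python3 - <<'E'
from rel import *
rel(np.load("w4_d.npy"),[.3902,.2068,.1554],[-3.1366,-.012,-.3563])
W=cloud("top",np.load("top_d.npy"))
E
```

```text
rim c [0.3923 0.2056] 5158 slot 2099 ((390.5029602050781, 204.88677978515625), (39.83060836791992, 16.12677001953125), 16.83912467956543)
seat 180 [0.3899 0.2056] 0.00074
```

```bash
python3 -m pendant '[{"x":-1.5,"y":0.5,"z":8,"yaw":0,"hand":50},{"x":-1.5,"y":0.5,"z":18,"yaw":0,"hand":50},{"x":-1.5,"y":0.5,"z":28,"yaw":0,"hand":50},{"x":-1.5,"y":0.5,"z":34,"yaw":0,"hand":50},{"x":-1.5,"y":0.5,"z":37,"yaw":0,"hand":50}]'
python3 - <<'E'
from rel import *
o=bot.get_obs(); P=imaging.capture("wrist"); np.save("w5_d.npy",P[1]); cv2.imwrite("pics/w5.png",P[0])
print(o["t"],np.round(o["ee_pos"],4),np.round(o["tool_rot"],4),np.round(o["force"],1))
rel(P[1],o["ee_pos"],o["tool_rot"])
cv2.imwrite("pics/c5.png",cv2.resize(P[0][170:370,200:440],(720,600)))
E
```

```text
t: 6.2
ee_pos: [0.389, 0.2057, 0.1175]
tool_rot: [-3.138, -0.012, -0.358]
force: [0.1, 0.7, -1.5]
opening: 0.0569
6.2 [0.389  0.2057 0.1175] [-3.1377 -0.0116 -0.3582] [ 0.1  0.7 -1.5]
rim c [0.391  0.2045] 5159 slot 2109 ((389.3746337890625, 203.70948791503906), (39.699214935302734, 15.953184127807617), 16.716773986816406)
seat 109 [0.39   0.2063] 0.00044
```

View pics/c5.png

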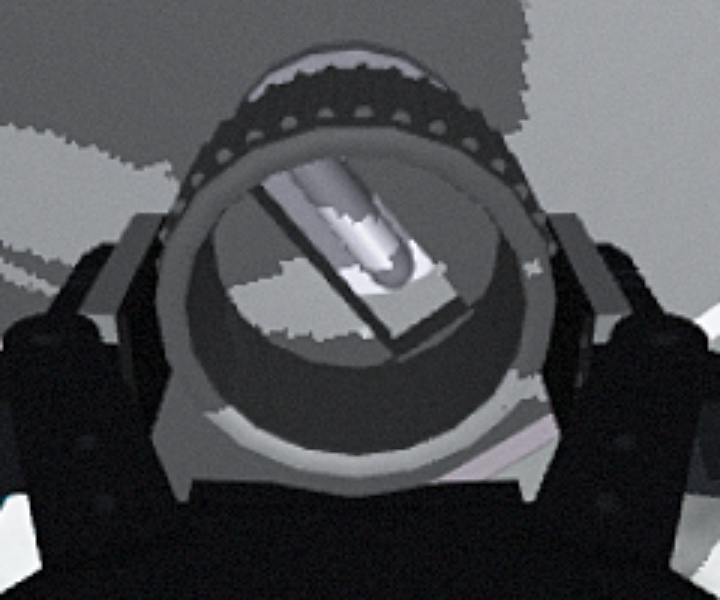

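The bar shows lengthwise in the slot, running from about (310,170) to (400,280) in the crop, parallel to it. The nut sits about 2 mm off, so I'll correct that while lowering.

```bash
python3 -m pendant '[{"x":-1.5,"y":-1.3,"z":1,"yaw":0,"hand":50},{"x":-1.5,"y":-1.3,"z":4,"yaw":0,"hand":50},{"x":-1.5,"y":-1.3,"z":8,"yaw":0,"hand":50},{"x":-1.5,"y":-1.3,"z":12,"yaw":0,"hand":50},{"x":-1.5,"y":-1.3,"z":14,"yaw":0,"hand":50}]'
python3 - <<'E'
from rel import *
o=bot.get_obs(); P=imaging.capture("wrist"); np.save("w6_d.npy",P[1]); cv2.imwrite("pics/w6.png",P[0])
print(o["t"],np.round(o["ee_pos"],4),np.round(o["tool_rot"],4),np.round(o["force"],1))
rel(P[1],o["ee_pos"],o["tool_rot"])
W=wcloud(P[1],o["ee_pos"],o["tool_rot"]);b=W[(abs(W[...,2]-.0965)<.0025)&(np.hypot(W[...,0]-.391,W[...,1]-.206)<.021)]
if len(b): print("bar?",len(b),cv2.minAreaRect(b[:,:2].astype(np.float32)*1000))
cv2.imwrite("pics/c6.png",cv2.resize(P[0][170:370,200:440],(720,600)))
E
```

```text
t: 6.75
ee_pos: [0.388, 0.2073, 0.103]
tool_rot: [-3.138, -0.011, -0.358]
force: [0.3, -0.5, -2.0]
opening: 0.0575
6.75 [0.388  0.2073 0.103 ] [-3.1383 -0.0112 -0.3582] [ 0.3 -0.5 -2. ]
rim c [0.39   0.2061] 5151 slot 1146 ((388.2420959472656, 205.3831329345703), (39.942726135253906, 16.122207641601562), 16.7104549407959)
seat 90 [0.39   0.2065] 0.00034
bar? 3159 ((389.8190002441406, 206.44334411621094), (36.15780258178711, 40.154117584228516), 17.460948944091797)
```

View pics/c6.png

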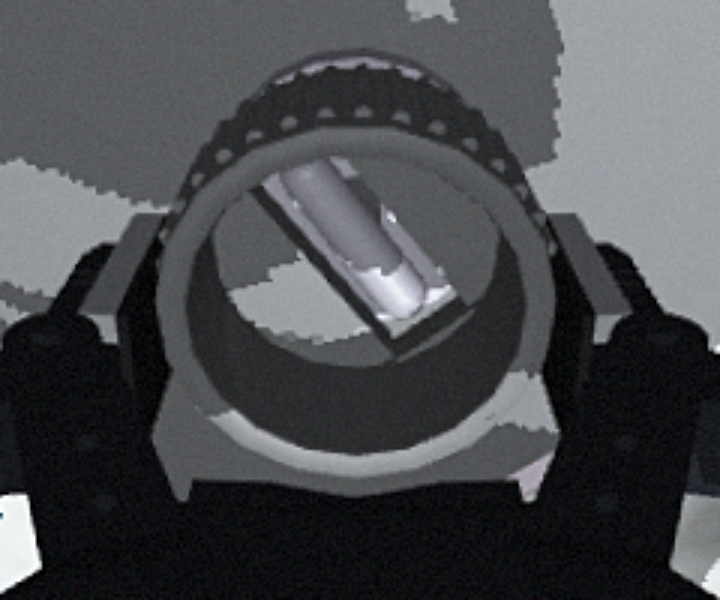

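The bar is inside the slot, clear on both sides and at the near end (400,310), with no contact force. I'll lower it to the seat.

```bash
python3 -m pendant '[{"x":0,"y":0,"z":3,"yaw":0,"hand":50},{"x":0,"y":0,"z":6,"yaw":0,"hand":50},{"x":0,"y":0,"z":9,"yaw":0,"hand":50},{"x":0,"y":0,"z":11,"yaw":0,"hand":50},{"x":0,"y":0,"z":11.5,"yaw":0,"hand":50}]' && python3 -m pendant '[{"x":0,"y":0,"z":0.5,"yaw":0,"hand":50},{"x":0,"y":0,"z":1,"yaw":0,"hand":50},{"x":0,"y":0,"z":1.5,"yaw":0,"hand":50},{"x":0,"y":0,"z":1.5,"yaw":0,"hand":50},{"x":0,"y":0,"z":1.5,"yaw":0,"hand":50}]'
```

```text
t: 7.3
ee_pos: [0.388, 0.2071, 0.091]
tool_rot: [-3.139, -0.011, -0.358]
force: [-0.7, -1.1, -1.1]
opening: 0.0574
t: 7.8
ee_pos: [0.3882, 0.2071, 0.0906]
tool_rot: [-3.138, -0.012, -0.358]
force: [-4.0, -1.3, 7.4]
opening: 0.0575
```

The nut is on the seat: TCP z 0.0906, so its underside is at about 0.076, with 7 N contact. Now the quarter turn, turning about the nut's own centre.

```bash
python3 -m pendant '[{"x":0.1,"y":-0.2,"z":-0.5,"yaw":6,"hand":50},{"x":0.2,"y":-0.4,"z":-0.5,"yaw":12,"hand":50},{"x":0.3,"y":-0.6,"z":-0.5,"yaw":18,"hand":50},{"x":0.4,"y":-0.9,"z":-0.5,"yaw":24,"hand":50},{"x":0.5,"y":-1.1,"z":-0.5,"yaw":30,"hand":50}]' && python3 -m pendant '[{"x":0.1,"y":-0.2,"z":0,"yaw":6,"hand":50},{"x":0.2,"y":-0.4,"z":0,"yaw":12,"hand":50},{"x":0.3,"y":-0.6,"z":0,"yaw":18,"hand":50},{"x":0.4,"y":-0.9,"z":0,"yaw":24,"hand":50},{"x":0.5,"y":-1.1,"z":0,"yaw":30,"hand":50}]'
```

```text
t: 8.3
ee_pos: [0.3891, 0.2081, 0.0911]
tool_rot: [-3.133, -0.008, -0.886]
force: [-0.4, -0.2, -1.0]
opening: 0.057
t: 8.8
ee_pos: [0.3902, 0.2085, 0.0911]
tool_rot: [-3.13, -0.002, -1.414]
force: [0.5, 0.0, -0.5]
opening: 0.0571
```

```bash
python3 -m pendant '[{"x":0.1,"y":-0.2,"z":0,"yaw":7,"hand":50},{"x":0.2,"y":-0.4,"z":0,"yaw":14,"hand":50},{"x":0.3,"y":-0.6,"z":0,"yaw":21,"hand":50},{"x":0.4,"y":-0.9,"z":0.3,"yaw":28,"hand":50},{"x":0.5,"y":-1.1,"z":0.5,"yaw":31,"hand":50}]'
python3 - <<'E'
from rel import *
o=bot.get_obs(); P=imaging.capture("wrist"); np.save("w7_d.npy",P[1]); cv2.imwrite("pics/w7.png",P[0])
print(o["t"],np.round(o["ee_pos"],4),np.round(o["tool_rot"],4),np.round(o["force"],1),o["opening"])
rel(P[1],o["ee_pos"],o["tool_rot"])
cv2.imwrite("pics/c7.png",cv2.resize(P[0][170:370,200:440],(720,600)))
E
```

```text
t: 9.3
ee_pos: [0.3914, 0.2078, 0.0908]
tool_rot: [-3.13, 0.003, -1.959]
force: [-1.4, -2.2, 4.0]
opening: 0.0575
9.3 [0.3914 0.2078 0.0908] [-3.1299  0.0033 -1.9588] [-1.4 -2.2  4. ] 0.05748615509232465
rim c [0.389  0.2045] 5092 slot 1456 ((388.3506164550781, 206.22337341308594), (16.03959846496582, 39.59086990356445), 15.776383399963379)
seat 85 [0.3879 0.203 ] 0.00065
```

View pics/c7.png

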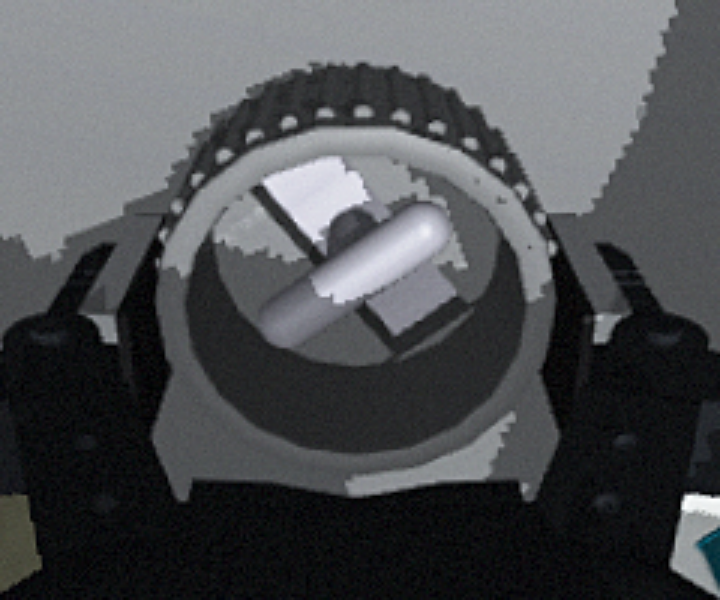

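The bar now lies across the slot at about 90° (crop, around (355,275)). The nut is seated and locked, so I'll release and back off straight up.

```bash
python3 -m pendant '[{"x":0,"y":0,"z":0,"yaw":0,"hand":62},{"x":0,"y":0,"z":0,"yaw":0,"hand":72},{"x":0,"y":0,"z":0,"yaw":0,"hand":85},{"x":0,"y":0,"z":0,"yaw":0,"hand":85},{"x":0,"y":0,"z":-3,"yaw":0,"hand":85}]' && python3 -m pendant '[{"x":0,"y":0,"z":-10,"yaw":0,"hand":85},{"x":0,"y":0,"z":-30,"yaw":0,"hand":85},{"x":0,"y":0,"z":-55,"yaw":0,"hand":85},{"x":0,"y":0,"z":-80,"yaw":0,"hand":85},{"x":0,"y":0,"z":-100,"yaw":0,"hand":85}]'
python3 - <<'E'
from rel import *
imaging.capture("top")
o=bot.get_obs(); P=imaging.capture("wrist"); np.save("w8_d.npy",P[1]); cv2.imwrite("pics/w8.png",P[0])
print(o["t"],np.round(o["ee_pos"],4),np.round(o["tool_rot"],4),np.round(o["force"],1),o["opening"])
W=wcloud(P[1],o["ee_pos"],o["tool_rot"]); z=W[...,2]; i=np.hypot(W[...,0]-.39,W[...,1]-.206)<.04
rim=W[i&(abs(z-.11)<.005)]; A=np.c_[rim[:,:2]-[.39,.206],np.ones(len(rim))]; print("rim",len(rim),np.median(rim[:,2]),cv2.minEnclosingCircle(rim[:,:2].astype(np.float32)),"plane",np.linalg.lstsq(A,rim[:,2],rcond=None)[0].round(4))
b=np.zeros((600,720,3),np.uint8); b=cv2.resize(P[0][100:320,190:454],(720,600)); cv2.imwrite("pics/c8.png",b)
E
```

```text
t: 9.85
ee_pos: [0.3912, 0.2077, 0.0937]
tool_rot: [-3.13, 0.003, -1.96]
force: [0.2, -0.0, 0.1]
opening: 0.0849
t: 10.35
ee_pos: [0.3904, 0.2081, 0.1961]
tool_rot: [-3.129, 0.005, -1.959]
force: [1.0, 0.3, -0.2]
opening: 0.0852
10.4 [0.3919 0.2089 0.1993] [-3.1259  0.009  -1.9586] [ 1.4 -0.1  3.2] 0.08496004454903137
rim 1576 0.10886259180058575 ((0.3889440596103668, 0.20517972111701965), 0.03041626326739788) plane [0.0005 0.0009 0.1086]
```

View pics/c8.png

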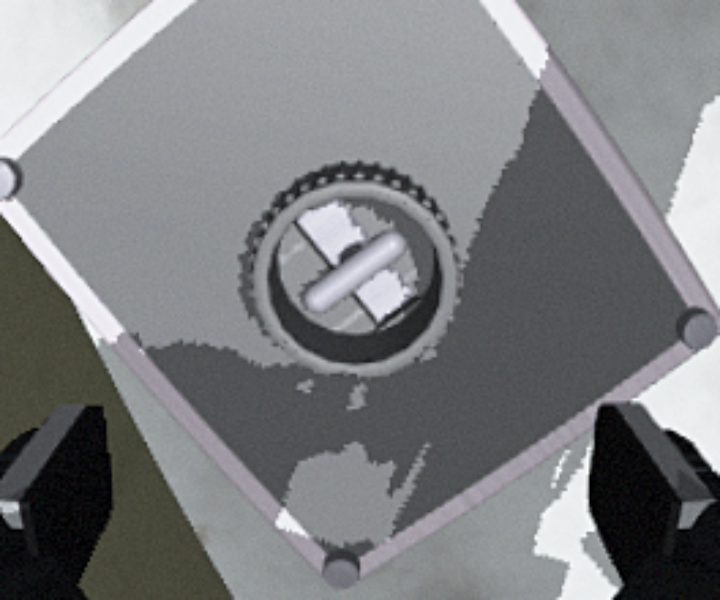

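The nut sits level around the stud at (355,280), with the bar across the slot and the gripper clear. Handing in the job.

```bash
python3 -m pendant '[{"x":0,"y":0,"z":0,"yaw":0,"hand":85},{"x":0,"y":0,"z":0,"yaw":0,"hand":85},{"x":0,"y":0,"z":0,"yaw":0,"hand":85},{"x":0,"y":0,"z":0,"yaw":0,"hand":85},{"x":0,"y":0,"z":0,"yaw":0,"hand":85}]' && python3 -c "
from cell import bot
print(bot.close_job())"
```

```text
t: 10.95
ee_pos: [0.3914, 0.2088, 0.1971]
tool_rot: [-3.127, 0.008, -1.959]
force: [0.2, 0.4, 0.4]
opening: 0.0851
the job is handed in; nothing more can be done
None
```

The platform is locked. I picked the long-slot nut (its slot measured about 43 x 16 mm), lowered it over the T-stud onto the seat, turned it about 92° and let go. The job was handed in at about 11 s of the 42 s allowed.

**Last checks:**
- **Seating:** the nut's rim measured 109 mm above the table (110 mm expected on the 76 mm seat) and level to within 0.001 slope.
- **Lock:** the last picture shows the bar lying across the slot.
- **Robot clear:** the gripper is open about 10 cm above, with no contact force.

**Not tested or off:**
- I did not pull on the nut to test the lock.
- The wrist and top camera positions differed by 1–3 mm, within the slot's play.
- One seat estimate, taken from the wrist camera after the turn with the seat mostly hidden, was about 4 mm off, so I ignored it.

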